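# Set the steeping timer

## Task

A new jar of herbs has been put to steep: set the steeping timer with the wide thumbwheel to 4, by rolling its wheel step by step with a fingertip until the numeral 4 lies on top, level between the two little steel index posts. Leave the timer with the narrow wheel at its setting.

Things in the scene. Friction and masses are not known exactly. Their poses are not given: they have to be found in the camera images.
- timer_wide: The timer to set: grey plastic case, 160 (x) x 90 (y) x 85 mm high, screwed to the bench. Origin: centre of its underside; x points away from the operator (the robot), z up. A black ridged wheel stands out of its top, highest reach 132 mm above the bench. The numeral on top, between two steel index posts beside the wheel (tops 119 mm above the bench), is the setting.
- wide_axle (a point): Centre of the wide wheel, 68 mm above the bench; axle along the case's y. Wheel 40 mm wide; drum radius 49 mm; eight straight ridges, 6 mm thick, reach radius 64 mm, 45 degrees apart. White tiles between them bear numerals 0 to 7, upright seen from the robot. A fingertip lowered behind a ridge near the top, its end 53 to 57 mm above this point, clears drum and posts and can push it along level.
- wide_wheel (a joint): Turn of the wide wheel, rad: numeral n is on top at n*pi/4 (4 at 3.14). Grows as the wheel's top rolls away from the robot, along the case's +x. Ridges stand at joint + pi/8 + any multiple of pi/4 from the vertical, towards +x. Starts at 1.0 to 2.2. Even drag, about 2 N at the rim; no spring or click: stays where left. Stops at -0.25 and 5.75.
- narrow_mark (a point): A point on the other timer's wheel, 60 mm from its axle, that turns with it. That timer is to be left alone: same make, case 160 x 60 x 85 mm, wheel of the same diameter but only 16 mm wide, axle 68 mm above the bench. The two timers stand side by side, either one on the left.
Not all that is in view belongs to the job. What is shaped like the timer_wide but brown or turquoise is not meant.

How it is judged:
By the outcome, as a careful person would: the job done as asked, in the order asked, and still so for the second after the job is handed in, with the robot touching nothing.
It also fails if it takes over 42 s, if anything falls off the work surface, if the arm or the gripper's body presses on something with over 40 N, if the wrist force passes 120 N, or if a joint passes its speed limit or range.

## Robot

A 6-joint arm with a two-finger parallel gripper is mounted at the origin on the work surface. World frame = base frame: x ahead of the robot, y to its left, z up, the work surface at z = 0. Lengths are in m, angles in rad, forces in N, time in s.
With the tool pointing down it reaches from about 0.25 to 0.775 m from the base axis. Payload 4 kg.
Tool frame: the origin (TCP) lies between the finger pads; the fingertips stand 25 mm ahead of it and the grasp point (between the pads) lies 6 mm ahead of it (robot.tip_reach is the z of the fingertips in the tool frame, in m); z points along the fingers, y is the line along which they close (so a half turn about z gives the same grasp; the last joint's range is limited). The gripper opens to 94 mm and grips with 3 to 60 N. Pads are 16 mm wide; open, the fingers measure 119 mm over their backs; the gripper's body (75 mm by 177 mm) begins 78 mm behind the grasp point.
Start: joints at [1.142, 0.087, 1.371, -0, 1.684, -0.103], TCP at [0.176, 0.521, 0.231] pointing down, gripper open.
Joint ranges: [-3.1, 3.1], [-0.76, 2.03], [0.27, 2.55], [-1.08, 4.22], [0.17, 2.65], [-2.57, 2.57]. Speed limits (rad/s): [2.79, 2.79, 3.14, 3.14, 3.14, 3.14].

## Interface

Orientations are given as [roll, pitch, yaw] about the fixed x, y, z axes, in that order (R = Rz(yaw) Ry(pitch) Rx(roll)).
In Python, from bench import robot gives the robot as it stands. The module is installed in compiled form; this text tells all that it offers.
- The arm moves only by the shell command python3 -m handwheel 'ROWS'. ROWS is JSON, a list of rows, each a list of 3 entries, a list of its own where there are three numbers: the turn, a rotation vector about the world's x, y, z in units of 90 degrees (1.0 is 90 degrees), then the shift along the world's x, y, z in units of 0.05 m (1.0 is 0.05 m), then the closure, from 0 (fully open) to 1 (shut). A call has 1 to 5 rows; each row shifts and turns the commanded pose from where the row before left it; what a row does not reach is not made up. A row lasts 1/10 s, in which the tool goes at most 50 mm and 8.59 degrees, less where a joint would pass 70% of its speed; a pose out of reach is approached as far as the arm can. A call with a number of a shift or a turn outside -1 to 1 is refused whole. A call with a gripper value outside its range is refused whole. The fingers move at their own pace and stop on an object; the grip force is fixed at half the most. Time passes only in rows, so rows that do not move let the fingers close. It gives the time, the measured TCP pose, the force, the opening and the grip force at its end, in the units of the state.
- robot.get_obs(): the state, without advancing time (a new reading comes with each control period).
- robot.snapshot(name): name is "side" or "top" or "wrist"; returns (picture, depth): 384x512x3 uint8, red, green, blue; 384x512 float32, m along the optical axis (not along the pixel's ray), 0 where there is no reading.
- robot.calibration(name): a dict with "mtx" (3x3 intrinsics, pixels), "extrinsics" (4x4, takes a point from camera to world coordinates); the wrist camera has in their place "hand_eye" (4x4, takes a point from camera to tool coordinates, whose origin is the TCP and whose axes are the flange's). Camera axes: x right, y down, z forward; pixel columns grow to the right and rows downward; lengths in m; the calibration is good to about 2 mm. The wrist camera is an equidistant fisheye: a pixel r from the principal point sees the ray r / f radians off the axis. A picture is of the moment at which its call begins: read the wrist's pose just before it. calibration takes no time and is no camera call.
- robot.close_job(): hands the job in; it is judged then, once.
Trained networks look in the newest picture that a camera, given by its name, has taken for a name from the list of things; names that differ only in an ending like _2 or _b are one class to them, and where a whole thing is asked for, a point or a joint stands for the part that bears it (a point fixed in the world has none). Each returns a list of dicts, best first, with "p" (0 to 1); they miss things now and then, are a little off and sometimes report something else, mostly with a low value. They report only what shows in the picture. A call takes as long as a camera call. They do not tell look-alikes from the thing itself.
- robot.boxes_of(query, camera): "bbox" ([left, top, right, bottom] in pixels, round what is visible of it).
The state is a dict: "time": time; "joint_positions": joint angles; "qvel": joint speeds; "joint_torque": joint torques, N m; "tool_pos": TCP position; "ee_rot": TCP orientation; "wrist_force": force on the tool from outside, world axes, zero at the start; "wrist_torque": the same for the moment, N m; "width": finger opening in m; "finger_force": force on a finger pad.
Only numpy, scipy, OpenCV 4.12 (cv2) and the standard library are available. Lean on these libraries where they do the work, as an engineer would, in place of code of your own. Each camera call takes 0.05 s, during which the arm holds its last target. There are 200 camera calls.

## Working session

There is one attempt and no reset: what is moved stays moved. The work goes in short steps, Python scripts to look and compute and a shell command to move; the robot and the scene stay as the last step left them, time stands still between calls to the robot, and variables do not carry over. Pictures are saved under pics/ and viewed, at most 10 in all, crops included, and the job is handed in when it is done.

```bash
mkdir -p pics
python3 - <<'E'
from bench import robot
import cv2,numpy as np
o=robot.get_obs();print(o['time'],o['tool_pos'],o['ee_rot'],o['width'])
ims=[]
for c in ['top','side']:
    p,d=robot.snapshot(c);np.save(f'pics/{c}_d.npy',d);np.save(f'pics/{c}_p.npy',p)
    cv2.imwrite(f'pics/{c}1.png',p[:,:,::-1])
    K=robot.calibration(c);print(c,K['mtx'].round(1).tolist(),K['extrinsics'].round(4).tolist())
    for q in ['timer_wide','wide_wheel','wide_axle','narrow_mark']:
        for b in robot.boxes_of(q,c)[:4]:
            print(q,np.round(b['bbox']),round(b['p'],2))
E
```

```text
0.0 [0.17584394 0.52062398 0.22935429] [-3.13949090e+00 -1.94225556e-04  2.81580431e+00] 0.09385814144683755
top [[452.1, 0.0, 264.4], [0.0, 452.1, 187.9], [0.0, 0.0, 1.0]] [[-0.0246, -0.9841, 0.176, 0.3245], [-0.9992, 0.0297, 0.0263, -0.0291], [-0.0311, -0.1752, -0.984, 1.1136], [0.0, 0.0, 0.0, 1.0]]
timer_wide [130. 215. 196. 293.] 0.94
timer_wide [302. 116. 349. 198.] 0.66
timer_wide [357. 199. 417. 285.] 0.64
wide_wheel [140. 227. 174. 285.] 0.92
wide_wheel [315. 124. 338. 168.] 0.83
wide_wheel [374. 211. 407. 266.] 0.82
wide_axle [353. 202. 418. 283.] 0.83
wide_axle [304. 113. 347. 192.] 0.71
wide_axle [127. 215. 200. 298.] 0.6
narrow_mark [306. 112. 348. 194.] 0.42
side [[416.2, 0.0, 252.3], [0.0, 416.2, 190.8], [0.0, 0.0, 1.0]] [[-0.9515, -0.221, 0.214, 0.2693], [-0.3076, 0.6791, -0.6665, 0.5876], [0.002, -0.7, -0.7141, 0.783], [0.0, 0.0, 0.0, 1.0]]
timer_wide [183. 136. 257. 202.] 0.57
timer_wide [274. 123. 344. 194.] 0.57
wide_wheel [229. 295. 292. 348.] 0.87
wide_wheel [294. 126. 334. 156.] 0.73
wide_wheel [196. 141. 236. 166.] 0.71
wide_axle [274. 123. 346. 192.] 0.92
wide_axle [183. 136. 258. 200.] 0.87
wide_axle [212. 283. 309. 384.] 0.76
narrow_mark [135. 250. 180. 274.] 0.75
```

View pics/top1.png

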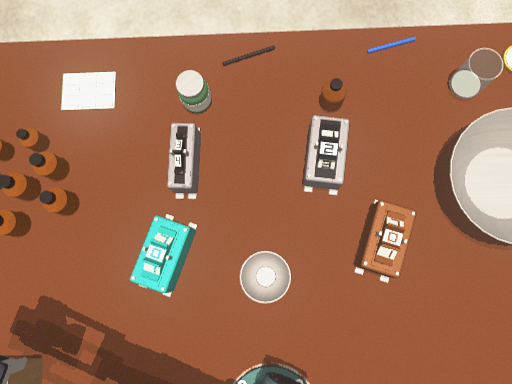

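View pics/side1.png

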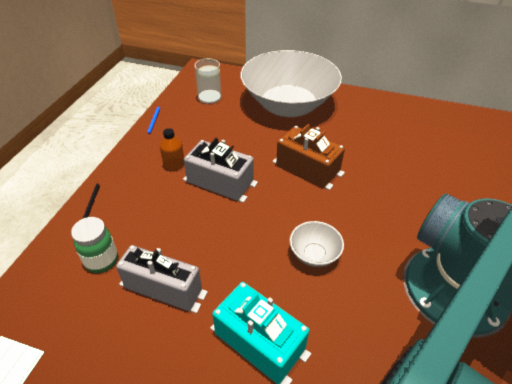

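The top view shows the grey wide timer at about (327,152), with numeral 2 roughly on top. The grey narrow timer is at about (182,157), well away from it. The turquoise (163,254) and brown (388,238) timers are look-alikes.

```bash
cat > h.py <<'E'
import numpy as np,cv2
from bench import robot
def cloud(c,d,box):
    K=robot.calibration(c);M=K['mtx'];E=K['extrinsics']
    l,t,r,b=box;v,u=np.mgrid[t:b,l:r];z=d[t:b,l:r]
    P=np.stack([(u-M[0,2])/M[0,0]*z,(v-M[1,2])/M[1,1]*z,z],-1).reshape(-1,3)
    P=P[z.ravel()>0]
    return P@E[:3,:3].T+E[:3,3]
def pose(c,d,box):
    W=cloud(c,d,box)
    t=W[(W[:,2]>.08)&(W[:,2]<.092)]
    return W,cv2.minAreaRect((t[:,:2]*1000).astype(np.float32))
def ridges(W,ctr,yaw,hw=.018):
    ax=np.array([np.cos(yaw),np.sin(yaw)])
    q=W[:,:2]-ctr;a=q@ax;b=q@np.array([-ax[1],ax[0]]);z=W[:,2]-.068
    m=(abs(b)<hw)&(z>.02)
    r=np.hypot(a,z)[m];th=np.arctan2(a,z)[m]
    k=(r>.056)&(r<.068)
    f=np.angle(np.exp(8j*(th[k]-np.pi/8)).mean())/8
    return f,k.sum(),np.degrees(np.sort(th[k])).round(),r.max()
E
python3 - <<'E'
from h import *
for c,box in [('top',(296,108,356,204)),('side',(178,128,262,204))]:
    d=np.load(f'pics/{c}_d.npy')
    W,R=pose(c,d,box);print(c,R,cv2.boxPoints(R).tolist())
    top=W[W[:,2]>.1];print(top.mean(0),W[:,2].max())
    e=cv2.boxPoints(R);(w,h)=R[1]
    s=e[1]-e[0] if np.linalg.norm(e[1]-e[0])>np.linalg.norm(e[2]-e[1]) else e[2]-e[1]
    if s[0]<0:s=-s
    yaw=np.arctan2(s[1],s[0]);print('yaw',yaw)
    print(ridges(W,np.array(R[0])/1000,yaw))
p=np.load('pics/top_p.npy')[:,:,::-1];s=np.load('pics/side_p.npy')[:,:,::-1]
a=cv2.resize(p[105:205,285:370],(400,470));b=cv2.resize(s[125:205,175:265],(400,470))
cv2.imwrite('pics/crop.png',np.hstack([a,b]))
E
```

```text
top ((598.5726318359375, -151.16941833496094), (89.15493774414062, 159.602783203125), 81.28946685791016) [[512.9407348632812, -183.14739990234375], [670.7026977539062, -207.31805419921875], [684.2045288085938, -119.19143676757812], [526.4425659179688, -95.02078247070312]]
[ 0.60026152 -0.15117859  0.11394722] 0.1323356829211828
yaw -0.15202747
(np.float64(-0.1557948527591664), np.int64(207), array([-72., -72., -72., -72., -72., -72., -72., -71., -71., -71., -70.,
       -70., -70., -70., -70., -69., -69., -69., -69., -69., -69., -68.,
       -68., -34., -34., -34., -34., -33., -33., -33., -33., -33., -33.,
       -33., -33., -32., -32., -32., -32., -32., -32., -31., -31., -31.,
       -31., -31., -31., -31., -31., -31., -31., -30., -30., -30., -30.,
       -30., -30., -30., -30., -29., -29., -29., -29., -29., -29., -29.,
       -29., -29., -29., -28., -28., -28., -28., -28., -28., -28.,   9.,
         9.,   9.,  10.,  10.,  10.,  10.,  10.,  10.,  10.,  11.,  11.,
        11.,  11.,  11.,  11.,  11.,  11.,  11.,  11.,  11.,  11.,  12.,
        12.,  12.,  12.,  12.,  12.,  12.,  12.,
[... 1715 characters left out ...]
., -35., -35., -35., -34., -34., -34., -34.,
       -34., -34., -33., -33., -33., -33., -32., -32., -32., -32., -32.,
       -31., -31., -31., -31., -30., -30., -30., -30., -29., -29., -29.,
       -29., -28., -28., -28., -28., -27., -27., -27., -27., -26., -26.,
       -26., -26., -25., -24., -24., -24., -23., -20., -20., -19., -19.,
       -18., -18., -18., -18., -17., -17., -17., -17., -17., -17., -16.,
       -16., -16., -16., -16., -16., -16., -16., -16., -16., -15., -15.,
       -15., -15., -15., -15., -14., -14., -14., -14., -14., -14., -13.,
       -13., -13., -13., -12., -12., -12., -12., -11., -11., -11., -11.,
       -11., -10., -10., -10.,  -9.]), np.float64(0.10416761759988857))
```

View pics/crop.png

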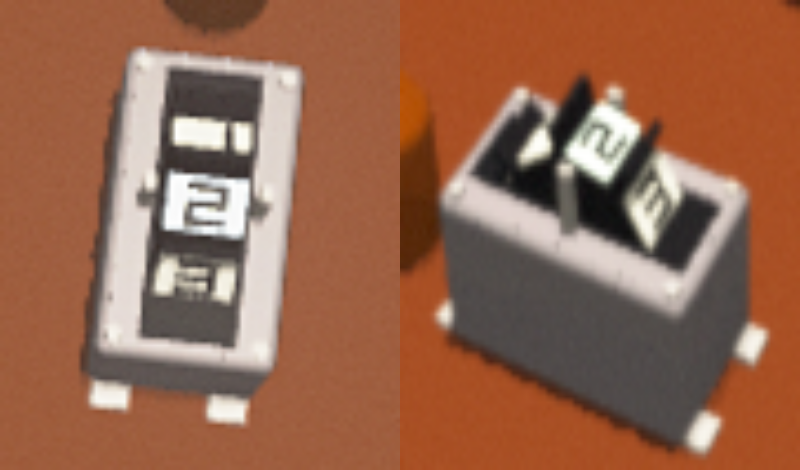

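```bash
python3 -m handwheel '[[[0,0,0.02],[0.5,-0.8,0],1],[[0,0,0.02],[0.5,-0.8,0],1],[[0,0,0.02],[0.5,-0.8,0],1],[[0,0,0.02],[0.5,-0.8,0],1],[[0,0,0.03],[0.5,-0.8,0],1]]'; python3 -m handwheel '[[[0,0,0],[0.5,-0.8,0],1],[[0,0,0],[0.5,-0.8,0],1],[[0,0,0],[0.5,-0.8,0],1],[[0,0,0],[0.5,-0.8,0],1],[[0,0,0],[0.5,-0.8,0],1]]'
```

```text
time: 1.0
tool_pos: [0.3016, 0.3195, 0.2307]
ee_rot: [3.141, 0.001, 2.991]
wrist_force: [0.5, -0.4, -0.7]
width: 0.0571
finger_force: 0.0
time: 1.5
tool_pos: [0.4268, 0.1193, 0.2309]
ee_rot: [3.141, 0.001, 2.989]
wrist_force: [0.5, 0.4, -0.1]
width: 0.0175
finger_force: 0.0
```

```bash
python3 -m handwheel '[[[0,0,0],[0.5,-0.8,0],1],[[0,0,0],[0.5,-0.8,0],1],[[0,0,0],[0.5,-0.8,0],1],[[0,0,0],[0.5,-0.8,0],1],[[0,0,0],[0.5,-0.8,0],1]]'; python3 -m handwheel '[[[0,0,0],[0.37,-0.69,0],1],[[0,0,0],[0.37,-0.69,-0.4],1],[[0,0,0],[0,0,-0.4],1],[[0,0,0],[0,0,0],1],[[0,0,0],[0,0,0],1]]'
python3 - <<'E'
from h import *
o=robot.get_obs();t=o['tool_pos'];print(t,o['ee_rot'],o['width'])
for c in ['top','side']:
    p,d=robot.snapshot(c);cv2.imwrite(f'pics/{c}2.png',p[:,:,::-1])
s=cv2.imread('pics/side2.png')[85:215,165:275];a=cv2.imread('pics/top2.png')[105:215,285:370]
cv2.imwrite('pics/c2.png',np.hstack([cv2.resize(s,(400,470)),cv2.resize(a,(370,470))]))
E
```

```text
time: 2.0
tool_pos: [0.5518, -0.0808, 0.2307]
ee_rot: [3.141, 0.001, 2.988]
wrist_force: [0.5, 0.1, 0.8]
width: 0.0003
finger_force: 0.0
time: 2.5
tool_pos: [0.5878, -0.1476, 0.1904]
ee_rot: [3.141, -0.001, 2.989]
wrist_force: [-0.4, 0.2, -0.1]
width: 0.0004
finger_force: 0.0
[ 0.58778921 -0.14762998  0.19035861] [ 3.14105424e+00 -1.09621456e-03  2.98869193e+00] 0.0004414834080519855
```

View pics/c2.png

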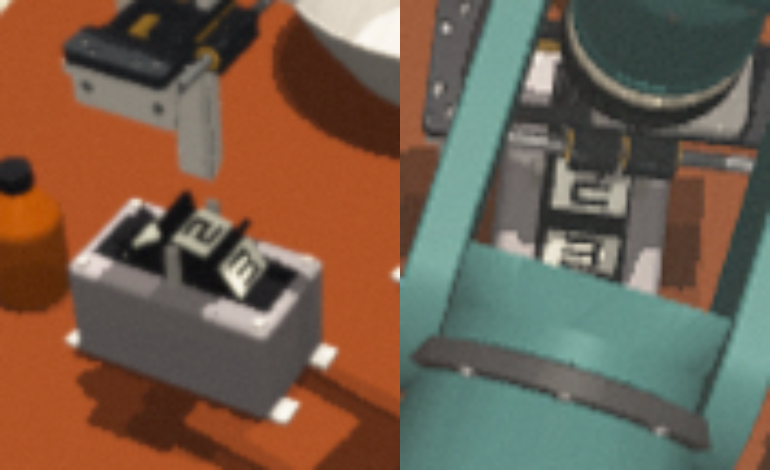

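The finger is above the gap behind the front ridge, over numeral 2. I'll lower it and make the first push.

```bash
python3 -m handwheel '[[[0,0,0],[0,-0.04,-0.3],1],[[0,0,0],[0,0,-0.3],1],[[0,0,0],[0,0,-0.26],1],[[0,0,0],[0,0,0],1],[[0,0,0],[0,0,0],1]]'; python3 -m handwheel '[[[0,0,0],[0.14,-0.021,0],1],[[0,0,0],[0.14,-0.021,0],1],[[0,0,0],[0.14,-0.021,0],1],[[0,0,0],[0.13,-0.02,0],1],[[0,0,0],[0,0,0],1]]'
```

```text
time: 3.1
tool_pos: [0.5876, -0.1496, 0.1465]
ee_rot: [3.141, -0.002, 2.989]
wrist_force: [-0.5, 0.2, 0.4]
width: 0.0002
finger_force: 0.0
time: 3.6
tool_pos: [0.6166, -0.1542, 0.1473]
ee_rot: [3.141, 0.001, 2.989]
wrist_force: [-1.1, 0.7, -0.1]
width: 0.0004
finger_force: 0.3
```

```bash
python3 -m handwheel '[[[0,0,0],[-0.05,0.01,0],1],[[0,0,0],[0,0,0.3],1],[[0,0,0],[0,0,0.3],1],[[0,0,0],[-0.53,0.08,0],1],[[0,0,0],[-0.53,0.08,0],1]]'; python3 -m handwheel '[[[0,0,0],[0,0,0],1],[[0,0,0],[0,0,-0.3],1],[[0,0,0],[0,0,-0.3],1],[[0,0,0],[0,0,0],1],[[0,0,0],[0,0,0],1]]'
python3 - <<'E'
from h import *
p,d=robot.snapshot('side');cv2.imwrite('pics/c3.png',cv2.resize(p[85:215,165:275,::-1],(440,520)))
E
```

```text
time: 4.1
tool_pos: [0.5609, -0.1459, 0.1805]
ee_rot: [-3.141, 0.005, 2.989]
wrist_force: [-0.4, 0.1, 0.3]
width: 0.0007
finger_force: 0.0
time: 4.6
tool_pos: [0.5599, -0.1454, 0.1459]
ee_rot: [3.141, -0.003, 2.989]
wrist_force: [-0.6, -0.4, 0.8]
width: 0.0005
finger_force: 0.0
```

View pics/c3.png

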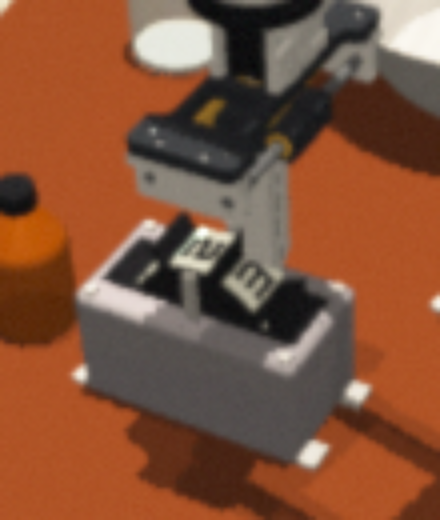

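The finger is behind the ridge between 2 and 3, so I'll make the second push.

```bash
python3 -m handwheel '[[[0,0,0],[0.28,-0.043,0],1],[[0,0,0],[0.28,-0.043,0],1],[[0,0,0],[0.28,-0.043,0],1],[[0,0,0],[0.28,-0.043,0],1],[[0,0,0],[0,0,0],1]]'; python3 -m handwheel '[[[0,0,0],[-0.05,0.01,0],1],[[0,0,0],[0,0,0.3],1],[[0,0,0],[0,0,0.3],1],[[0,0,0],[-0.53,0.08,0],1],[[0,0,0],[-0.53,0.08,0],1]]'; python3 -m handwheel '[[[0,0,0],[0,0,0],1],[[0,0,0],[0,0,-0.3],1],[[0,0,0],[0,0,-0.3],1],[[0,0,0],[0,0,0],1],[[0,0,0],[0,0,0],1]]'
python3 - <<'E'
from h import *
p,d=robot.snapshot('side');cv2.imwrite('pics/c4.png',cv2.resize(p[85:215,165:275,::-1],(440,520)))
E
```

```text
time: 5.15
tool_pos: [0.6171, -0.1543, 0.147]
ee_rot: [3.141, -0.0, 2.989]
wrist_force: [-0.2, -0.3, -0.3]
width: 0.0005
finger_force: 0.0
time: 5.65
tool_pos: [0.5611, -0.146, 0.1806]
ee_rot: [-3.141, 0.005, 2.989]
wrist_force: [0.3, -0.4, 0.5]
width: 0.0005
finger_force: 0.0
time: 6.15
tool_pos: [0.5604, -0.1455, 0.1459]
ee_rot: [3.141, -0.003, 2.989]
wrist_force: [0.4, -0.5, 0.3]
width: 0.0002
finger_force: 0.0
```

View pics/c4.png

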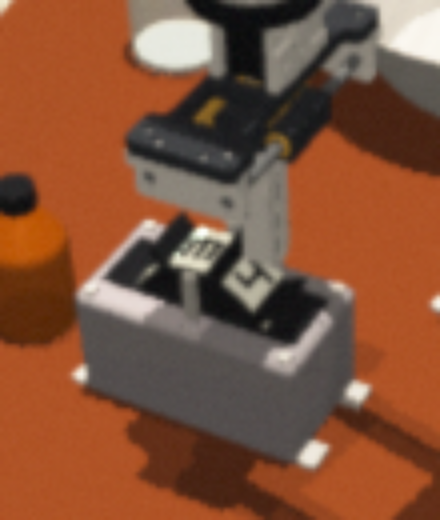

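3 is on top, just past level, and 4 is next. Last push goes to just short of level, then I retreat and measure.

```bash
python3 -m handwheel '[[[0,0,0],[0.28,-0.043,0],1],[[0,0,0],[0.28,-0.043,0],1],[[0,0,0],[0.2,-0.03,0],1],[[0,0,0],[0.18,-0.027,0],1],[[0,0,0],[0,0,0],1]]'; python3 -m handwheel '[[[0,0,0],[-0.1,0.015,0],1],[[0,0,0],[0,0,0.5],1],[[0,0,0],[0,0,0.8],1],[[0,0,0],[-0.2,0.9,0],1],[[0,0,0],[-0.2,0.9,0],1]]'; python3 -m handwheel '[[[0,0,0],[-0.2,0.9,0],1],[[0,0,0],[-0.2,0.9,0],1],[[0,0,0],[-0.2,0.9,0],1],[[0,0,0],[0,0,0],1],[[0,0,0],[0,0,0],1]]'
cat > m.py <<'E'
from h import *
import sys
c0=np.array([.5986,-.1512])
A=[]
for i in range(4):
    p,d=robot.snapshot('top');W=cloud('top',d,(296,108,356,204))
    f,n,th,r=ridges(W,c0,-.152);A.append(np.degrees(f))
    print(np.degrees(f).round(2),n,[(g,th[abs(th-g)<15].mean().round(1)) for g in(-22.5,22.5)])
s,_=robot.snapshot('side')
cv2.imwrite(f'pics/m{sys.argv[1]}.png',np.hstack([cv2.resize(p[105:205,285:370,::-1],(400,470)),cv2.resize(s[125:205,175:265,::-1],(400,470))]))
E
python3 m.py 1
```

```text
time: 6.7
tool_pos: [0.6085, -0.153, 0.1469]
ee_rot: [3.141, 0.0, 2.989]
wrist_force: [-0.2, -0.4, 0.8]
width: 0.0004
finger_force: 0.2
time: 7.2
tool_pos: [0.5833, -0.0623, 0.2152]
ee_rot: [3.141, 0.006, 2.986]
wrist_force: [-0.2, 0.7, -1.2]
width: 0.0001
finger_force: 0.0
time: 7.7
tool_pos: [0.5524, 0.0736, 0.2133]
ee_rot: [-3.141, 0.002, 2.991]
wrist_force: [-0.4, -0.6, -0.3]
width: 0.0006
finger_force: 0.0
0.13 236 [(-22.5, np.float64(-21.5)), (22.5, np.float64(21.6))]
0.09 235 [(-22.5, np.float64(-21.6)), (22.5, np.float64(21.7))]
0.23 234 [(-22.5, np.float64(-21.6)), (22.5, np.float64(21.6))]
-0.04 237 [(-22.5, np.float64(-21.6)), (22.5, np.float64(21.6))]
```

View pics/m1.png

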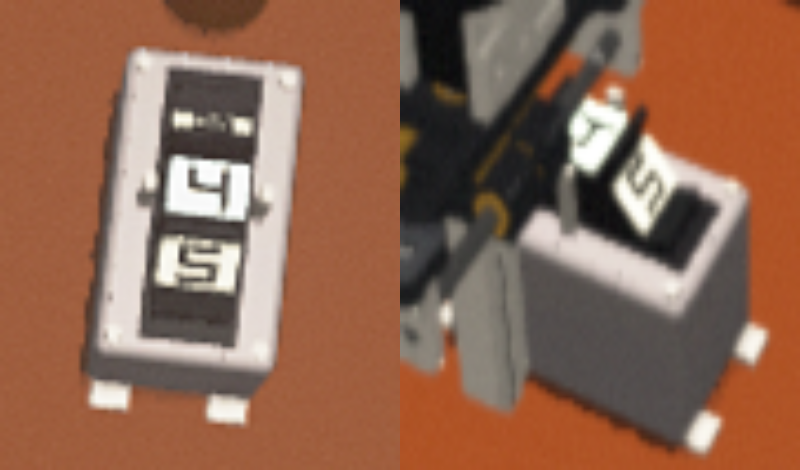

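4 is on top, and the ridges sit symmetrically at ±21.6°, so the numeral is level to about 1°. The arm is clear of everything.

```bash
python3 -c "
from bench import robot
print(robot.close_job())"
```

```text
the job is handed in; nothing more can be done
None
```

The wide-wheel timer is set to 4, level between the index posts to about 1° by camera measurement; the narrow timer was never approached, and the job was handed in at about 8 s.

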